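# Set the day ring and snap the vent cap onto a storage box

## Task

First turn the ring on the lid of the glass storage box to day 4 (its pointer at the row of four dots), then press the round vent cap onto the stud in the middle of the ring until it clicks, and keep pressing past the click until the cap is fully down. Finish while the gripper still holds the cap pressed right down, so that the box can vent: do not let go of it. Leave the ring at 4 and leave the tea light and the little tin where they stand.

Things in the scene. Friction and masses are not known exactly. Their poses are not given: they have to be found in the camera images.
- storage_box: Glass box with flat white lid, 124 mm (x) by 154 mm (y) plus side clips, fixed to the worktop. Origin: centre of its underside, z up; lid top 60 mm above. Mid-lid stands a grey stud with a turnable ring round its foot. On the lid outside the ring, on the box's -x side, five radial rows of 1, 2, 3, 4, 5 flat dark dots mark the days.
- day_ring (a joint): Turn of the day ring, rad: day 1 = 0, 0.4 per day (day 4 = 1.2, day 5 = 1.6; end stops just beyond), growing counter-clockwise seen from above. A spring notch pulls it to the nearest day (under 0.1 N m).
- ring_center (a point): On the axis of ring and stud, 10 mm above the lid top (70 mm above the worktop). Day ring: grey, knurled, round, 44 mm across, from 2 to 20 mm above the lid top, gripped across its outside; the stud and its pin rise in its middle to 48 mm above the lid top.
- ring_pointer (a point): Outer end of the white pointer bar on top of the day ring, 19.5 mm from the axis; turns with the ring. Seen from above, day 1 is 2.34 rad counter-clockwise from the box's +x axis, each next day 0.4 rad more.
- stud_top (a point): Centre of the stud's flat top, 42 mm above the lid top (102 mm above the worktop); axes of the box. Stud 23 mm across, bevelled to 17 mm at the top. Three steel spring balls stand out of its side, centred 10 mm below the top, to 31 mm across. A steel pin 8 mm across stands 6 mm above the top.
- vent_pin (a joint): How far the pin on the stud is pushed down, m: 0 = up, 0.006 = level with the stud top (about 6 N); springs back. When the cap goes on, its lip meets the balls with its rim 6 mm below the stud top; resistance grows to 6 to 15 N, past 10 mm it drops, the cap snaps in (12 to 17 mm); press on to the hard stop at 20 mm.
- vent_cap: Round grey plastic cap, 40 mm across, 26 mm high, about 30 g, loose on the worktop, mouth down. Origin: centre of its lower rim, z up. Bore 33 mm across, 20 mm deep, with a rounded lip at the mouth, 26 mm inside. Fully home its roof sits on the stud top, rim 20 mm below it, 2 mm above the ring; let go, it springs up about 3 mm.
- tea_light: Bystander: tea light in a flat round cup, 38 mm across, 15 mm high, loose. Origin: centre of its underside.
- tin_small: Bystander: little food tin, 58 mm across, 72 mm high, loose. Origin: centre of its underside. The cap, the tea light and the tin stand in a row to the right of the box, 80 mm or more apart in y, centre to centre, in any order.

How it is judged:
By the outcome, as a careful person would: the job done as asked, in the order asked, and still so for the second after the job is handed in, while the arm keeps its last pose, push and grip.
It also fails if it takes over 58 s, if anything falls off the work surface, if the arm or the gripper's body presses on something with over 40 N, if the wrist force passes 120 N, or if a joint passes its speed limit or range.

## Robot

A 6-joint arm with a two-finger parallel gripper is mounted at the origin on a cart in front of the work surface, level with it; the furniture and walls round the work are solid. World frame = base frame: x ahead of the robot, y to its left, z up, the work surface at z = 0. Lengths are in m, angles in degrees, forces in N, time in s.
With the tool pointing down it reaches from about 0.375 to 0.9 m from the base axis. Payload 3.1 kg.
Tool frame: the origin (TCP) lies midway between the tips of the shut fingers; the grasp point (between the pads) lies 19 mm behind it (bot.hold_point_z is the distance from the TCP to the grasp point, in m); z points along the fingers, y is the line along which they close (so a half turn about z gives the same grasp; the last joint's range is limited). The gripper opens to 87 mm and grips with 3 to 60 N. Pads are 19 mm wide; open, the fingers measure 117 mm over their backs; the gripper's body (75 mm by 190 mm) begins 51 mm behind the grasp point.
Start: joints at [53.371, 30.224, 82.088, -0, 67.689, -10.227], TCP at [0.278, 0.56, 0.223] pointing down, gripper open.
Joint ranges: [-176.69, 176.69], [-43.24, 126.21], [12.49, 139.97], [-82, 262], [0, 151.66], [-163.58, 163.58]. Speed limits (degrees/s): [159.86, 159.86, 180, 180, 180, 180].

## Interface

Orientations are given as a 3x3 rotation matrix whose columns are the frame's x, y, z axes.
In Python, from rig import read_state, optics, order, bot gives the robot as it stands.
- The arm moves only by the tool drive_tool, never from a script. Its argument "steps" is a list of rows, each a list of 7 numbers: the finger opening in mm, from 0 to 87, then the shift along the tool's x, y, z normalised to -1 to 1, where 1 is 0.12 m, then the turn, a rotation vector about the tool's x, y, z normalised to -1 to 1, where 1 is 1.5 rad. In form: [[jaw, tx, ty, tz, ax, ay, az], ...]. A call has 1 to 8 rows; each row is the pose to reach, as a shift and turn from the pose commanded when the call began, along the tool's axes at that moment; what a row does not reach only later rows make up. A row lasts 1/10 s, in which the tool goes at most 50 mm and 8.59 degrees, less where a joint would pass 70% of its speed; a pose out of reach is approached as far as the arm can. A call with a number of a shift or a turn outside -1 to 1 is refused whole. A call with a gripper value outside its range is refused whole. The fingers move at their own pace and stop on an object; the grip force is fixed at half the most. Time passes only in rows, so rows that repeat a pose let the fingers close. It gives the time, the measured TCP pose, the force, the opening and the grip force at its end, in the units of the state.
- read_state(): the state, without advancing time (a new reading comes with each control period).
- optics.capture(name): name is "scene" or "top" or "wrist"; returns a dict with "color" (420x560x3 uint8, blue, green, red), "range_z" (420x560 float32, m along the optical axis (not along the pixel's ray), 0 where there is no reading), "fx", "fy", "cx", "cy" (pixels), "D" ([k1, k2, p1, p2, k3] as OpenCV has them; the pictures are not rectified), "rvec" (rotation vector, rad) and "tvec" (3), from world to camera coordinates, as OpenCV has them. Camera axes: x right, y down, z forward; pixel columns grow to the right and rows downward; lengths in m; the calibration is good to about 2 mm. A picture is of the moment at which its call begins.
- order.hand_in(): hands the job in; it is judged then, once.
The state is a dict: "time_s": time; "joint_positions": joint angles; "qvel": joint speeds; "tau": joint torques, N m; "position": TCP position; "tcp_rot": TCP orientation; "force": force on the tool from outside, world axes, zero at the start; "moment": the same for the moment, N m; "opening": opening from 0.0 (shut) to 1.0 (fully open); "grasp_force": force on a finger pad.
Only numpy, scipy, OpenCV 4.12 (cv2) and the standard library are available. Lean on these libraries where they do the work, as an engineer would, in place of code of your own. Each camera call takes 0.05 s, during which the arm holds its last target. There are 200 camera calls.

## Working session

There is one attempt and no reset: what is moved stays moved. The work goes in short steps, Python scripts to look and compute and a tool call to move; the robot and the scene stay as the last step left them, time stands still between calls to the robot, and variables do not carry over. Pictures are saved under pics/ and viewed, at most 10 in all, crops included, and the job is handed in when it is done.

Besides the shell and the picture viewer there is one more tool, called after "Request:" by a JSON object that holds its "fn" and its "kwargs", one argument or row to a line. drive_tool: Moves the arm, as the interface text tells. Scaled input: -1 to 1 covers 0.12 m each way for a shift and 1.5 rad each way for a turn. Its arguments: {"type":"object","properties":{"steps":{"type":"array"}},"required":["steps"]}

```bash
mkdir -p pics; ls; cat > h.py <<'E'
import numpy as np,cv2
from rig import read_state,optics,order,bot
def cap(n,save=None):
    c=optics.capture(n)
    if save: cv2.imwrite('pics/'+save,c['color'])
    np.savez('/tmp/%s.npz'%n,**c)
    return c
def load(n): return dict(np.load('/tmp/%s.npz'%n))
def K(c): return np.array([[c['fx'],0,c['cx']],[0,c['fy'],c['cy']],[0,0,1.]],float)
def ray(c,uv):
    R=cv2.Rodrigues(np.array(c['rvec'],float))[0]
    p=cv2.undistortPoints(np.array(uv,float).reshape(-1,1,2),K(c),np.array(c['D'],float)).reshape(-1,2)
    d=np.c_[p,np.ones(len(p))]@R
    return -R.T@np.array(c['tvec'],float).ravel(),d
def onz(c,uv,z):
    o,d=ray(c,uv); return o+d*((z-o[2])/d[:,2])[:,None]
def cloud(c):
    h,w=c['range_z'].shape
    v,u=np.mgrid[:h,:w]; o,d=ray(c,np.stack([u,v],-1).reshape(-1,2))
    P=o+d*c['range_z'].reshape(-1,1); P[c['range_z'].ravel()==0]=np.nan
    return P.reshape(h,w,3)
def proj(c,P):
    return cv2.projectPoints(np.array(P,float).reshape(-1,3),np.array(c['rvec'],float),np.array(c['tvec'],float),K(c),np.array(c['D'],float))[0].reshape(-1,2)
E
python3 - <<'E'
from h import *
a=cap('scene');b=cap('top')
im=np.hstack([a['color'],b['color']]);im=cv2.resize(im,(800,300),interpolation=cv2.INTER_AREA);cv2.imwrite('pics/a.png',im)
cv2.imwrite('pics/top.png',cv2.resize(b['color'],(800,600)))
print(read_state()); print(bot.hold_point_z)
for c in(a,b):print(c['rvec'],c['tvec'])
E
```

```text
pics
{'time_s': 0.1, 'joint_positions': array([ 5.33693059e+01,  3.02743789e+01,  8.21465278e+01, -1.29794553e-03,
        6.76903443e+01, -1.02265068e+01]), 'qvel': array([ 0.02292914, -0.09041011, -0.07080506,  0.05061035,  0.0209288 ,
        0.02773587]), 'tau': array([-4.18750278e-04, -4.40983558e+01, -1.77150053e+01,  6.34846115e-02,
        5.33974066e-02, -4.71432259e-05]), 'position': array([0.27752076, 0.55929057, 0.22167554]), 'tcp_rot': array([[-8.95682911e-01,  4.44691825e-01, -1.14170283e-03],
       [ 4.44693173e-01,  8.95681592e-01, -1.57071023e-03],
       [ 3.24120213e-04, -1.91456577e-03, -9.99998115e-01]]), 'force': array([ 0.81995447,  0.09989494, -0.60790212]), 'moment': array([-0.06357667,  0.00890807, -0.01961219]), 'grasp_force': 0.0, 'opening': 1.0009122209101557}
0.0187
[ 1.04565313 -2.30045585  1.1727542 ] [0.24981005 0.28622504 0.706733  ]
[ 2.19192198 -2.16382708  0.15968772] [-0.05807384  0.46429972  0.94013711]
```

View pics/top.png

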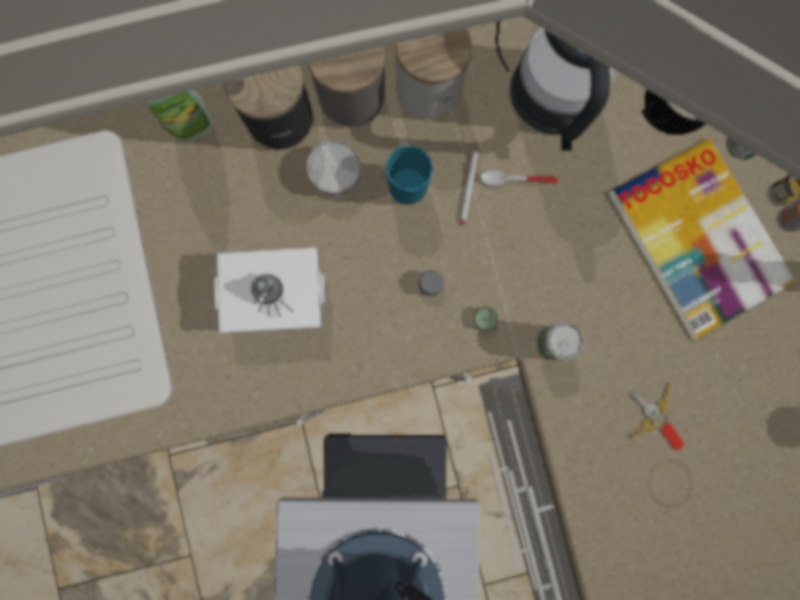

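View pics/a.png

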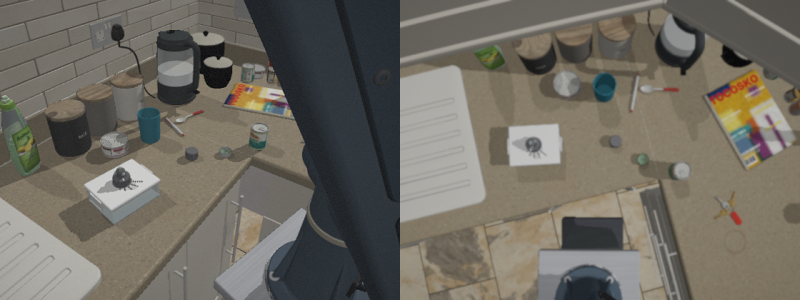

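The top picture shows, in the 800x600 view, the box with its ring at (267,289), the cap at (431,283), the tea light at (485,319) and the tin at (562,342). The dot rows lie below the ring, on the robot side. Next I'll measure them.

```bash
python3 - <<'E'
from h import *
c=load('top');P=cloud(c);z=P[...,2]
s=0.7
def blob(u,v,r,lo,hi):
    u,v=int(u*s),int(v*s);w=np.zeros(z.shape,bool);w[v-r:v+r,u-r:u+r]=1
    m=w&(z>lo)&(z<hi);q=P[m]
    (cx,cy),(w_,h_),a=cv2.minAreaRect(q[:,:2].astype(np.float32))
    print(m.sum(),q.mean(0).round(4),'rect',round(cx,4),round(cy,4),round(w_,4),round(h_,4),round(a,2)); 
    return q
blob(431,283,14,.018,.035);blob(485,319,14,.008,.03);blob(562,342,20,.055,.09)
blob(268,290,50,.052,.066)
blob(267,289,20,.072,.09);q=blob(267,289,20,.092,.12)
cv2.imwrite('pics/lid.png',cv2.resize(c['color'][165:240,140:235],(760,600),interpolation=cv2.INTER_CUBIC))
E
```

```text
239 [ 0.4971 -0.0803  0.0262] rect 0.4973 -0.0807 0.037 0.0369 0.58
130 [ 0.4422 -0.1689  0.0105] rect 0.4408 -0.1697 0.034 0.0382 27.01
560 [ 0.4033 -0.2796  0.069 ] rect 0.4038 -0.2807 0.0552 0.0546 24.55
3668 [0.4759 0.1709 0.06  ] rect 0.4775 0.1718 0.1252 0.1612 4.18
226 [0.4754 0.17   0.08  ] rect 0.4771 0.1721 0.0427 0.0437 46.46
118 [0.4764 0.1717 0.1003] rect 0.4789 0.1725 0.0261 0.025 44.78
```

View pics/lid.png

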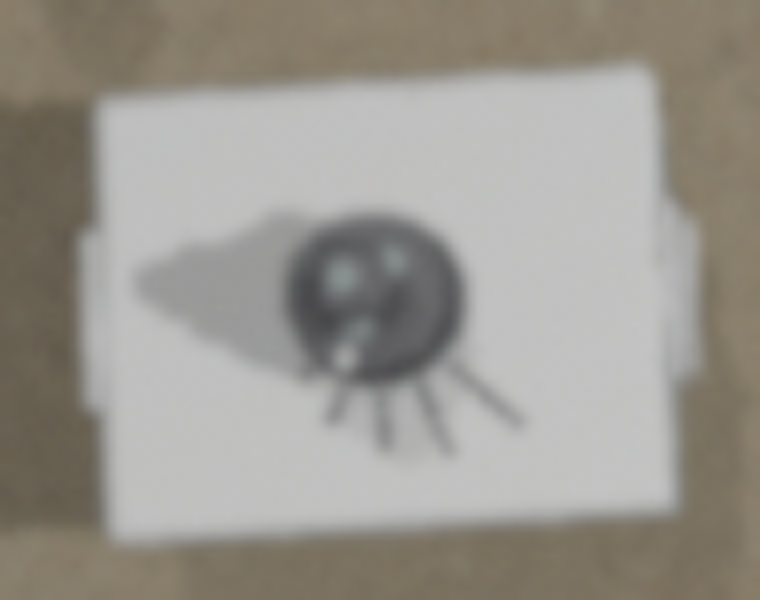

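The white pointer at (345,355) in the crop is beside the two-dot row at (340,400), so the ring is probably at day 2. I'll move above the box and look with the wrist camera.

Request:
{"fn": "drive_tool", "kwargs": {
  "steps": [
    [87, -1, -0.8, 0, 0, 0, 0],
    [87, -1, -0.8, 0, 0, 0, 0],
    [87, -1, -0.8, 0, 0, 0, 0],
    [87, -1, -0.8, 0, 0, 0, 0]
  ]
}}

```text
time_s: 0.5
position: [0.3439, 0.4157, 0.222]
tcp_rot: [[-0.893, 0.449, -0.002], [0.449, 0.893, -0.004], [-0.0, -0.004, -1.0]]
force: [0.7, 0.5, 0.6]
opening: 0.999
grasp_force: 0.0
```

Request:
{"fn": "drive_tool", "kwargs": {
  "steps": [
    [87, -1, -0.8, 0, 0, 0, 0],
    [87, -1, -0.8, 0, 0, 0, 0],
    [87, -1, -0.8, 0, 0, 0, 0],
    [87, -1, -0.8, 0, 0, 0, 0]
  ]
}}

```text
time_s: 0.9
position: [0.4097, 0.2774, 0.2224]
tcp_rot: [[-0.893, 0.45, 0.001], [0.45, 0.893, -0.002], [-0.001, -0.001, -1.0]]
force: [-0.0, 0.6, -0.3]
opening: 0.998
grasp_force: 0.0
```

Request:
{"fn": "drive_tool", "kwargs": {
  "steps": [
    [87, -0.9, -0.55, 0, 0, 0, 0.51],
    [87, -0.9, -0.55, 0, 0, 0, 0.51],
    [87, -0.9, -0.55, 0, 0, 0, 0.51],
    [87, -0.9, -0.55, 0, 0, 0, 0.51],
    [87, -0.9, -0.55, 0, 0, 0, 0.51],
    [87, -0.9, -0.55, 0, 0, 0, 0.51],
    [87, -0.9, -0.55, 0, 0, 0, 0.51],
    [87, -0.9, -0.55, 0, 0, 0, 0.51]
  ]
}}

```text
time_s: 1.7
position: [0.4746, 0.1747, 0.2225]
tcp_rot: [[-0.341, 0.94, -0.0], [0.94, 0.341, 0.0], [0.0, -0.0, -1.0]]
force: [0.9, 0.4, 1.1]
opening: 1.002
grasp_force: 0.0
```

```bash
python3 - <<'E'
from h import *
c=cap('wrist');cv2.imwrite('pics/w1.png',cv2.resize(c['color'],(800,600)))
print(read_state()['position'],read_state()['tcp_rot'])
P=cloud(c);z=P[...,2]
for lo,hi in((.055,.064),(.076,.083),(.099,.112)):
    m=(z>lo)&(z<hi)&(abs(P[...,0]-.477)<.1)&(abs(P[...,1]-.172)<.1);q=P[m]
    if len(q): print(m.sum(),q.mean(0).round(4),cv2.minAreaRect(q[:,:2].astype(np.float32)),cv2.minEnclosingCircle(q[:,:2].astype(np.float32)))
E
```

```text
[0.47461306 0.17457851 0.22250079] [[-3.40593795e-01  9.40210528e-01 -1.73506975e-04]
 [ 9.40210532e-01  3.40593814e-01  9.43705763e-05]
 [ 1.47823612e-04 -1.30991053e-04 -9.99999980e-01]]
14894 [0.474  0.1836 0.0597] ((0.47724005579948425, 0.1750408113002777), (0.12416496127843857, 0.16173575818538666), 4.254822254180908) ((0.4765315651893616, 0.17480599880218506), 0.09668038040399551)
903 [0.4764 0.1769 0.0798] ((0.47706857323646545, 0.1746404469013214), (0.04271534085273743, 0.0431843027472496), 19.383424758911133) ((0.4772823452949524, 0.17427776753902435), 0.022265160456299782)
353 [0.4769 0.175  0.1024] ((0.47687992453575134, 0.17485110461711884), (0.019353991374373436, 0.020688671618700027), 36.67081832885742) ((0.47739940881729126, 0.1747727394104004), 0.01082362700253725)
```

View pics/w1.png

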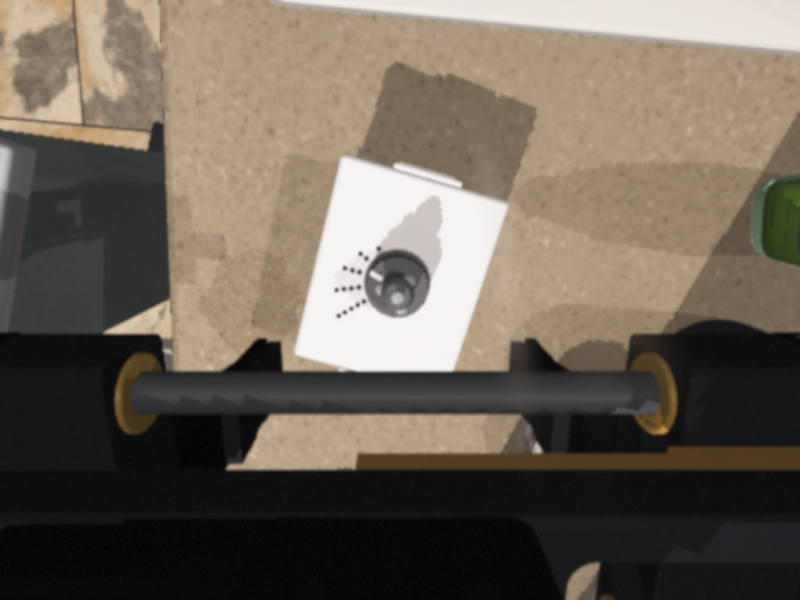

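The ring is at about (398,283), with the white pointer at (376,275) near the three-dot row. I need an enlargement and computed angles to be sure.

```bash
python3 - <<'E'
from h import *
c=load('wrist')
u0,v0=225,160;k=8
cv2.imwrite('pics/w1c.png',cv2.resize(c['color'][v0:v0+70,u0:u0+90],None,fx=k,fy=k,interpolation=cv2.INTER_CUBIC))
C=np.array([.4772,.1745]);yaw=np.radians(4.25)
for n in range(1,6):
    a=yaw+2.34+.4*(n-1);d=np.array([np.cos(a),np.sin(a)])
    p=proj(c,[[*(C+.0195*d),.08],[*(C+.03*d),.06]]);print(n,((p-[u0,v0])*k+4).round())
print(((proj(c,[[*C,.102],[*C,.08]])-[u0,v0])*k+4).round())
E
```

```text
1 [[349. 199.]
 [313. 101.]]
2 [[300. 239.]
 [243. 160.]]
3 [[272. 294.]
 [202. 241.]]
4 [[268. 356.]
 [198. 331.]]
5 [[289. 413.]
 [228. 414.]]
[[425. 378.]
 [425. 336.]]
```

View pics/w1c.png

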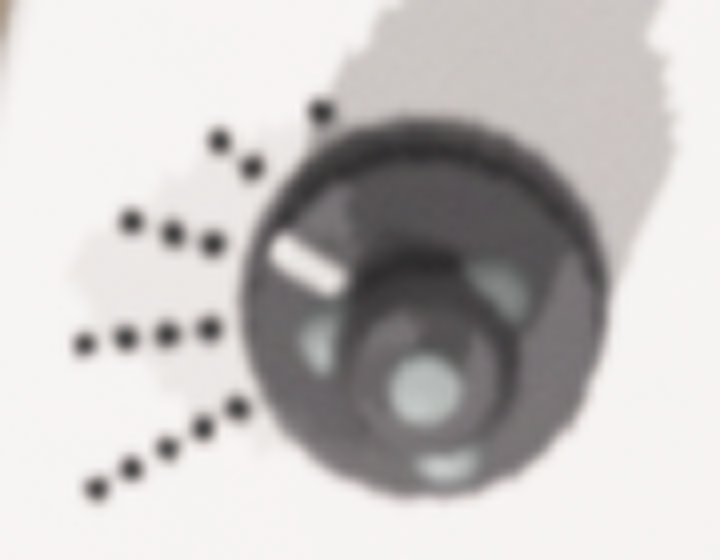

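The bar runs from (340,282) to (277,245), which puts the pointer between rows 2 and 3 and nearer 2. I'll measure the angle, then grip the ring.

```bash
python3 - <<'E'
from h import *
c=load('wrist')
px=np.array([[277,245],[340,282]])
q=onz(c,(px-4)/8+[225,160],.08);print(q)
d=onz(c,(np.array([[320,110],[252,167],[212,243],[210,328],[237,408],[97,489],[84,346],[131,221],[219,141]])-4)/8+[225,160],.06)
C0,r=cv2.minEnclosingCircle(d[:5,:2].astype(np.float32))
from scipy.optimize import least_squares
f=least_squares(lambda p:np.hypot(*(d[:5,:2]-p[:2]).T)-p[2],[*C0,r]).x;print('dotcentre',f)
for C in(np.array([.4772,.1745]),f[:2]):
    a=lambda P:np.arctan2(*(P[:,:2]-C).T[::-1])%6.283
    print('pointer days',(a(q)-np.radians(4.25)-2.34)/.4+1,'dots',(a(d)-np.radians(4.25)-2.34)/.4+1)
e=(q[0]-q[1]);print((np.arctan2(e[1],e[0])%6.283-np.radians(4.25)-2.34)/.4+1)
E
```

```text
[[0.45632488 0.17909074 0.08      ]
 [0.4650926  0.17736847 0.08      ]]
dotcentre [0.47714048 0.17458814 0.02852316]
pointer days [2.27736881 2.23696688] dots [0.98114999 1.99543374 2.98833636 3.98690435 4.98983083 5.0033721
 4.00988707 2.99438124 1.99517508]
pointer days [2.2859736  2.25153433] dots [0.98338442 2.00106492 2.99634897 3.99621835 4.99877883 5.00843106
 4.01574201 3.00020379 1.99991043]
2.3336316403665927
```

Request:
{"fn": "drive_tool", "kwargs": {
  "steps": [
    [87, -0.017, 0.017, 0.9, 0, 0, 0],
    [87, -0.017, 0.017, 0.9, 0, 0, 0],
    [87, -0.017, 0.017, 0.9, 0, 0, 0]
  ]
}}

```text
time_s: 2.05
position: [0.4735, 0.1724, 0.1102]
tcp_rot: [[-0.339, 0.941, -0.011], [0.941, 0.339, -0.001], [0.002, -0.011, -1.0]]
force: [-0.8, -0.5, 0.7]
opening: 0.997
grasp_force: 0.0
```

Request:
{"fn": "drive_tool", "kwargs": {
  "steps": [
    [87, 0, 0, 0.2, 0, 0, 0],
    [87, 0, 0, 0.395, 0, 0, 0],
    [87, 0, 0, 0.395, 0, 0, 0]
  ]
}}

```text
time_s: 2.35
position: [0.4764, 0.1728, 0.0662]
tcp_rot: [[-0.339, 0.941, -0.004], [0.941, 0.339, -0.001], [0.001, -0.004, -1.0]]
force: [0.3, 0.1, 0.9]
opening: 1.001
grasp_force: 0.0
```

The ring reads about day 2.27 and needs +0.69 rad, which is about -0.46 around the tool's z. Next I close on it.

Request:
{"fn": "drive_tool", "kwargs": {
  "steps": [
    [38, 0, 0, 0, 0, 0, 0],
    [38, 0, 0, 0, 0, 0, 0],
    [38, 0, 0, 0, 0, 0, 0],
    [38, 0, 0, 0, 0, 0, 0],
    [38, 0, 0, 0, 0, 0, 0],
    [38, 0, 0, 0, 0, 0, 0],
    [38, 0, 0, 0, 0, 0, 0],
    [38, 0, 0, 0, 0, 0, 0]
  ]
}}

```text
time_s: 3.15
position: [0.4765, 0.1725, 0.0673]
tcp_rot: [[-0.338, 0.941, -0.002], [0.941, 0.338, -0.0], [0.0, -0.002, -1.0]]
force: [-2.1, -0.8, 4.7]
opening: 0.494
grasp_force: 30.0
```

Request:
{"fn": "drive_tool", "kwargs": {
  "steps": [
    [38, 0, 0, 0, 0, 0, -0.08],
    [38, 0, 0, 0, 0, 0, -0.16],
    [38, 0, 0, 0, 0, 0, -0.24],
    [38, 0, 0, 0, 0, 0, -0.32],
    [38, 0, 0, 0, 0, 0, -0.4],
    [38, 0, 0, 0, 0, 0, -0.46],
    [38, 0, 0, 0, 0, 0, -0.46],
    [38, 0, 0, 0, 0, 0, -0.46]
  ]
}}

```text
time_s: 3.95
position: [0.477, 0.1729, 0.0673]
tcp_rot: [[-0.859, 0.512, -0.001], [0.512, 0.859, 0.0], [0.001, -0.0, -1.0]]
force: [-1.7, 1.2, 5.4]
opening: 0.494
grasp_force: 30.0
```

```bash
python3 - <<'E'
from h import *
s=read_state();print(s['position'],np.degrees(np.arctan2(s['tcp_rot'][1,1],s['tcp_rot'][0,1])),s['force'],s['moment'])
c=cap('wrist')
p=proj(c,[.477,.174,.09])[0].astype(int);print(p)
cv2.imwrite('pics/w2.png',cv2.resize(c['color'][max(0,p[1]-60):p[1]+60,max(0,p[0]-80):p[0]+80],(800,600)))
E
```

```text
[0.47700569 0.17288952 0.06726478] 59.19245005600149 [-1.70284034  1.16801584  5.35996035] [0.0255063  0.5015796  0.01727151]
[275 272]
```

Request:
{"fn": "drive_tool", "kwargs": {
  "steps": [
    [87, 0, 0, 0, 0, 0, 0],
    [87, 0, 0, 0, 0, 0, 0],
    [87, 0, 0, 0, 0, 0, 0],
    [87, 0, 0, 0, 0, 0, 0],
    [87, 0, 0, -0.4, 0, 0, 0],
    [87, 0, 0, -0.8, 0, 0, 0],
    [87, 0, 0, -1, 0, 0, 0],
    [87, 0, 0, -1, 0, 0, 0]
  ]
}}

```text
time_s: 4.8
position: [0.4804, 0.1732, 0.1908]
tcp_rot: [[-0.86, 0.511, 0.009], [0.511, 0.86, 0.001], [-0.007, 0.006, -1.0]]
force: [0.5, 0.5, -0.1]
opening: 0.995
grasp_force: 0.0
```

```bash
python3 - <<'E'
from h import *
s=read_state();print(s['position'],s['opening'],s['force'])
c=cap('wrist')
p=proj(c,[.477,.1745,.07])[0].round().astype(int);u0,v0=p-[45,35];print(u0,v0)
cv2.imwrite('pics/w2.png',cv2.resize(c['color'][v0:v0+70,u0:u0+90],None,fx=8,fy=8,interpolation=cv2.INTER_CUBIC))
print(((proj(c,[[.477,.1745,.08]])-[u0,v0])*8+4).round())
E
```

```text
[0.48036259 0.17316439 0.19077164] 0.9954676940923591 [ 0.54967653  0.45193273 -0.08786414]
229 165
[[360. 302.]]
```

View pics/w2.png

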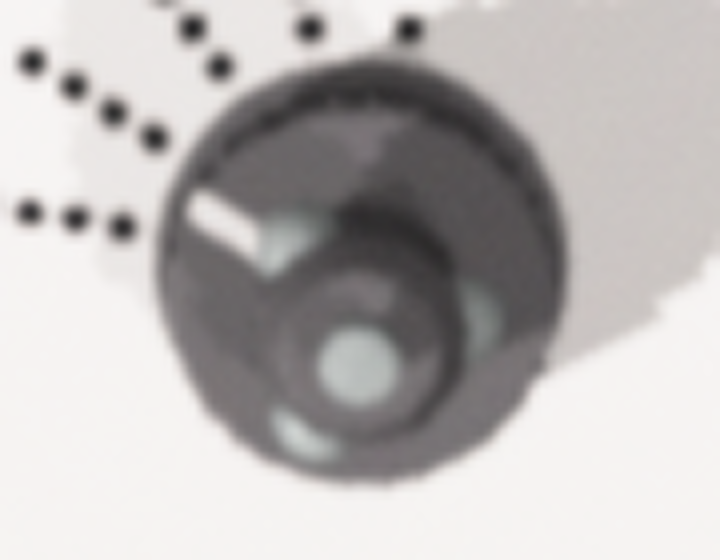

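In this view the pointer bar, (195,203) to (257,242), lines up with the four-dot row, (155,138) to (32,62). I'll check the number and move over the cap.

```bash
python3 - <<'E'
from h import *
c=load('wrist')
uv=lambda a:(np.array(a)-4)/8+[229,165]
q=onz(c,uv([[195,203],[257,242]]),.08)
d=onz(c,uv([[155,138],[32,62],[123,228],[28,211]]),.06)
g=lambda a,b:((np.arctan2(a[1]-b[1],a[0]-b[0])%6.283)-np.radians(4.25)-2.34)/.4+1
print('bar',g(q[0],q[1]),'row4',g(d[1],d[0]),'row3',g(d[3],d[2]),[g(q[0],C) for C in([.477,.1745],[.477,.173])],[g(x,[.477,.1745]) for x in d])
E
```

```text
bar 3.9648933938409447 row4 3.990320671583606 row3 4.947569251573762 [np.float64(4.023238496698415), np.float64(3.8612561673307355)] [np.float64(4.011463932227832), np.float64(4.00363792757156), np.float64(5.028119945458097), np.float64(5.0051638626598525)]
```

Request:
{"fn": "drive_tool", "kwargs": {
  "steps": [
    [87, -0.61, -0.86, 0, 0, 0, 0],
    [87, -0.61, -0.86, 0, 0, 0, 0],
    [87, -0.61, -0.86, 0, 0, 0, 0]
  ]
}}

```text
time_s: 5.15
position: [0.487, 0.0442, 0.1856]
tcp_rot: [[-0.859, 0.512, -0.003], [0.512, 0.859, -0.001], [0.002, -0.002, -1.0]]
force: [0.6, -0.3, 0.3]
opening: 0.998
grasp_force: 0.0
```

Request:
{"fn": "drive_tool", "kwargs": {
  "steps": [
    [87, -0.61, -0.86, 0, 0, 0, 0.79],
    [87, -0.61, -0.86, 0, 0, 0, 0.79],
    [87, -0.61, -0.86, 0, 0, 0, 0.79],
    [87, -0.61, -0.86, 0, 0, 0, 0.79],
    [87, -0.61, -0.86, 0, 0, 0, 0.79],
    [87, -0.61, -0.86, 0, 0, 0, 0.79],
    [87, -0.61, -0.86, 0, 0, 0, 0.79],
    [87, -0.61, -0.86, 0, 0, 0, 0.79]
  ]
}}

```text
time_s: 5.95
position: [0.4967, -0.0792, 0.1852]
tcp_rot: [[0.156, 0.988, -0.004], [0.988, -0.156, 0.001], [0.001, -0.004, -1.0]]
force: [0.7, -0.3, -0.9]
opening: 0.996
grasp_force: 0.0
```

```bash
python3 - <<'E'
from h import *
s=read_state();print(s['position'],s['tcp_rot'])
c=cap('wrist');P=cloud(c);z=P[...,2]
for lo,hi in((.005,.024),(.0245,.029)):
    m=(z>lo)&(z<hi)&(abs(P[...,0]-.497)<.04)&(abs(P[...,1]+.08)<.04);q=P[m]
    if len(q): print(m.sum(),q.mean(0).round(4),cv2.minAreaRect(q[:,:2].astype(np.float32)),cv2.minEnclosingCircle(q[:,:2].astype(np.float32)))
cv2.imwrite('pics/w3.png',cv2.resize(c['color'],(800,600)))
E
```

```text
[ 0.49672674 -0.07919225  0.18522488] [[ 1.55673012e-01  9.87801823e-01 -3.67052061e-03]
 [ 9.87808282e-01 -1.55668706e-01  1.43277742e-03]
 [ 8.43914957e-04 -3.84881544e-03 -9.99992237e-01]]
177 [ 0.4986 -0.0692  0.0195] ((0.4978511333465576, -0.07785449177026749), (0.039598964154720306, 0.039399757981300354), 41.74110412597656) ((0.49785396456718445, -0.07859085500240326), 0.02065270021557808)
937 [ 0.498  -0.0782  0.0258] ((0.4980084300041199, -0.0786302238702774), (0.03738333657383919, 0.03672352433204651), 45.308990478515625) ((0.4979419410228729, -0.07898280769586563), 0.019550997763872147)
```

View pics/w3.png

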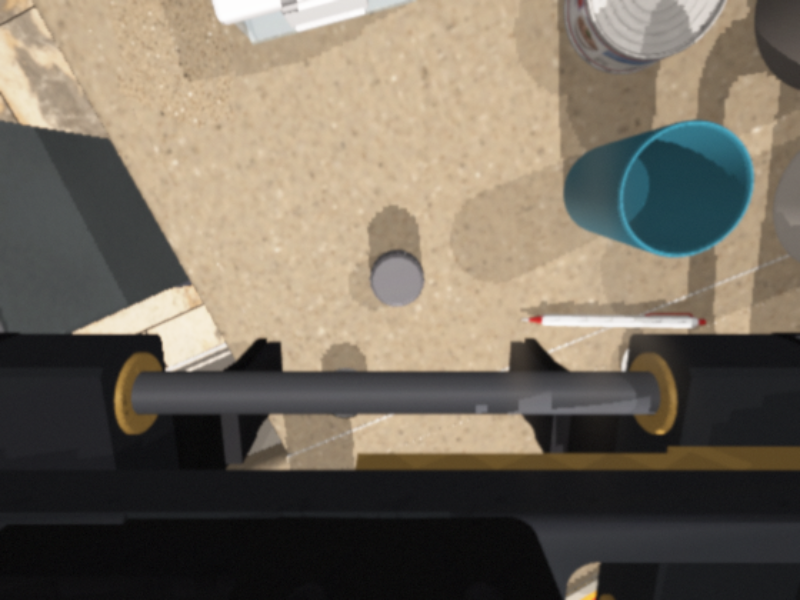

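The cap is at (397,278) and upright, with space around it. Both cameras put it near (0.4977, -0.080). I'll descend.

Request:
{"fn": "drive_tool", "kwargs": {
  "steps": [
    [87, -0.004, 0.008, 1, 0, 0, 0],
    [87, -0.004, 0.008, 1, 0, 0, 0],
    [87, -0.004, 0.008, 1, 0, 0, 0],
    [87, -0.004, 0.008, 1, 0, 0, 0],
    [87, -0.004, 0.008, 1, 0, 0, 0]
  ]
}}

```text
time_s: 6.5
position: [0.4984, -0.0799, 0.0664]
tcp_rot: [[0.148, 0.989, -0.002], [0.989, -0.148, 0.001], [0.0, -0.002, -1.0]]
force: [0.5, -0.7, 0.9]
opening: 0.998
grasp_force: 0.0
```

Request:
{"fn": "drive_tool", "kwargs": {
  "steps": [
    [87, 0, 0, 0.3, 0, 0, 0],
    [87, 0, 0, 0.52, 0, 0, 0],
    [87, 0, 0, 0.52, 0, 0, 0],
    [87, 0, 0, 0.52, 0, 0, 0]
  ]
}}

```text
time_s: 6.9
position: [0.4996, -0.0803, 0.0059]
tcp_rot: [[0.149, 0.989, 0.001], [0.989, -0.149, -0.001], [-0.0, 0.001, -1.0]]
force: [0.3, -0.6, 1.0]
opening: 0.998
grasp_force: 0.0
```

Request:
{"fn": "drive_tool", "kwargs": {
  "steps": [
    [87, 0, -0.01, 0.016, 0, 0, 0],
    [34, 0, -0.01, 0.016, 0, 0, 0],
    [34, 0, -0.01, 0.016, 0, 0, 0],
    [34, 0, -0.01, 0.016, 0, 0, 0],
    [34, 0, -0.01, 0.016, 0, 0, 0],
    [34, 0, -0.01, 0.016, 0, 0, 0],
    [34, 0, -0.01, 0.016, 0, 0, 0],
    [34, 0, -0.01, 0.016, 0, 0, 0]
  ]
}}

```text
time_s: 7.7
position: [0.4976, -0.0799, 0.0028]
tcp_rot: [[0.149, 0.989, -0.0], [0.989, -0.149, 0.0], [0.0, -0.0, -1.0]]
force: [-0.3, -0.4, 1.0]
opening: 0.46
grasp_force: 30.1
```

Request:
{"fn": "drive_tool", "kwargs": {
  "steps": [
    [34, 0, 0, -0.3, 0, 0, 0],
    [34, 0, 0, -0.65, 0, 0, 0],
    [34, 0, 0, -1, 0, 0, 0],
    [34, 0, 0, -1, 0, 0, 0]
  ]
}}

```text
time_s: 8.1
position: [0.5011, -0.0811, 0.1275]
tcp_rot: [[0.149, 0.989, 0.01], [0.989, -0.149, -0.004], [-0.002, 0.011, -1.0]]
force: [0.1, -0.0, -1.4]
opening: 0.457
grasp_force: 30.0
```

Request:
{"fn": "drive_tool", "kwargs": {
  "steps": [
    [34, 0.25, -0.06, -0.2, 0, 0, 0],
    [34, 0.5, -0.12, -0.3, 0, 0, 0],
    [34, 0.75, -0.18, -0.3, 0, 0, 0],
    [34, 1, -0.24, -0.3, 0, 0, 0]
  ]
}}

```text
time_s: 8.5
position: [0.4866, 0.0441, 0.1585]
tcp_rot: [[0.15, 0.989, -0.0], [0.989, -0.15, 0.0], [0.0, -0.0, -1.0]]
force: [0.7, 0.7, -0.4]
opening: 0.459
grasp_force: 30.0
```

Request:
{"fn": "drive_tool", "kwargs": {
  "steps": [
    [34, 0.25, -0.06, 0, 0, 0, 0],
    [34, 0.5, -0.12, 0, 0, 0, 0],
    [34, 0.75, -0.18, 0, 0, 0, 0],
    [34, 1, -0.24, 0, 0, 0, 0],
    [34, 1, -0.24, 0, 0, 0, 0],
    [34, 1, -0.24, 0, 0, 0, 0],
    [34, 1, -0.24, 0, 0, 0, 0]
  ]
}}

```text
time_s: 9.2
position: [0.4763, 0.1653, 0.1582]
tcp_rot: [[0.15, 0.989, -0.001], [0.989, -0.15, -0.0], [-0.001, -0.001, -1.0]]
force: [0.7, -0.5, -0.4]
opening: 0.461
grasp_force: 30.0
```

```bash
python3 - <<'E'
from h import *
s=read_state();print(s['position'],s['tcp_rot'],s['opening'],s['grasp_force'],s['force'])
c=cap('wrist');P=cloud(c);z=P[...,2]
w=s['position']
near=(abs(P[...,0]-.477)<.05)&(abs(P[...,1]-.17)<.05)
for lo,hi in((.076,.084),(.15,.20)):
    m=near&(z>lo)&(z<hi);q=P[m]
    if len(q): print(m.sum(),q.mean(0).round(4),cv2.minEnclosingCircle(q[:,:2].astype(np.float32)))
t=cap('top');p=proj(t,[w[0],w[1],.1])[0].astype(int)
w_=c['color'];cv2.imwrite('pics/w4.png',np.hstack([cv2.resize(w_[130:350,180:380],(400,440)),cv2.resize(cap('scene')['color'][180:310,100:220],(400,440))]))
E
```

```text
[0.47629483 0.16528896 0.15824413] [[ 1.49824819e-01  9.88711862e-01 -1.17399831e-03]
 [ 9.88712334e-01 -1.49825480e-01 -4.95932710e-04]
 [-6.66229413e-04 -1.08644358e-03 -9.99999188e-01]] 0.46071731070517674 29.99983610585332 [ 0.73262854 -0.4657189  -0.4263096 ]
1224 [0.4785 0.1811 0.0796] ((0.4771578311920166, 0.17422057688236237), 0.022503286600112915)
4350 [0.4785 0.1741 0.1772] ((0.4791101813316345, 0.17711211740970612), 0.030756903812289238)
```

View pics/w4.png

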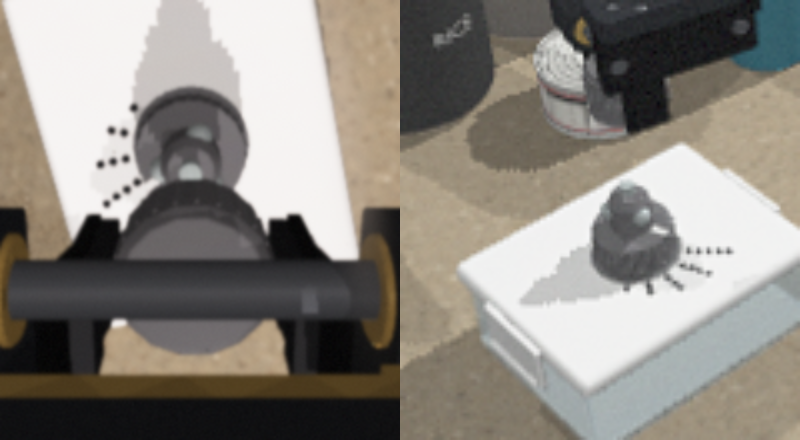

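The cap is held straight in the wrist view, and the ring behind it still points at the four-dot row. I'll align the cap over the stud and go down to just above the pin.

Request:
{"fn": "drive_tool", "kwargs": {
  "steps": [
    [34, 0.065, -0.005, 0, 0, 0, 0],
    [34, 0.065, -0.005, 0.1, 0, 0, 0],
    [34, 0.065, -0.005, 0.2, 0, 0, 0],
    [34, 0.065, -0.005, 0.3, 0, 0, 0],
    [34, 0.065, -0.005, 0.36, 0, 0, 0],
    [34, 0.065, -0.005, 0.36, 0, 0, 0],
    [34, 0.065, -0.005, 0.36, 0, 0, 0]
  ]
}}

```text
time_s: 10.05
position: [0.4771, 0.1738, 0.1152]
tcp_rot: [[0.15, 0.989, -0.001], [0.989, -0.15, -0.0], [-0.0, -0.001, -1.0]]
force: [0.3, 0.2, -0.3]
opening: 0.457
grasp_force: 30.0
```

Request:
{"fn": "drive_tool", "kwargs": {
  "steps": [
    [34, -0.005, 0, 0.04, 0, 0, 0],
    [34, -0.005, 0, 0.08, 0, 0, 0],
    [34, -0.005, 0, 0.12, 0, 0, 0],
    [34, -0.005, 0, 0.12, 0, 0, 0],
    [34, -0.005, 0, 0.12, 0, 0, 0]
  ]
}}

```text
time_s: 10.55
position: [0.477, 0.1732, 0.1011]
tcp_rot: [[0.149, 0.989, -0.0], [0.989, -0.149, -0.0], [-0.0, -0.0, -1.0]]
force: [0.3, 0.6, -0.4]
opening: 0.464
grasp_force: 30.0
```

Request:
{"fn": "drive_tool", "kwargs": {
  "steps": [
    [34, 0, 0, 0.02, 0, 0, 0],
    [34, 0, 0, 0.04, 0, 0, 0],
    [34, 0, 0, 0.06, 0, 0, 0],
    [34, 0, 0, 0.06, 0, 0, 0]
  ]
}}

```text
time_s: 10.95
position: [0.4769, 0.1732, 0.0948]
tcp_rot: [[0.149, 0.989, 0.0], [0.989, -0.149, -0.0], [-0.0, 0.0, -1.0]]
force: [-1.5, -1.3, 4.1]
opening: 0.456
grasp_force: 30.0
```

Request:
{"fn": "drive_tool", "kwargs": {
  "steps": [
    [34, 0, 0, 0.02, 0, 0, 0],
    [34, 0, 0, 0.04, 0, 0, 0],
    [34, 0, 0, 0.04, 0, 0, 0]
  ]
}}

```text
time_s: 11.25
position: [0.4763, 0.1731, 0.0882]
tcp_rot: [[0.149, 0.989, -0.002], [0.989, -0.149, -0.0], [-0.001, -0.002, -1.0]]
force: [-0.2, 0.5, -5.6]
opening: 0.457
grasp_force: 30.0
```

It clicked: the force fell off at about 14 mm. I'll press on to the hard stop.

Request:
{"fn": "drive_tool", "kwargs": {
  "steps": [
    [34, 0, 0, 0.015, 0, 0, 0],
    [34, 0, 0, 0.03, 0, 0, 0],
    [34, 0, 0, 0.045, 0, 0, 0],
    [34, 0, 0, 0.045, 0, 0, 0],
    [34, 0, 0, 0.045, 0, 0, 0]
  ]
}}

```text
time_s: 11.75
position: [0.4765, 0.1731, 0.0847]
tcp_rot: [[0.149, 0.989, -0.001], [0.989, -0.149, -0.0], [-0.0, -0.001, -1.0]]
force: [-3.7, -1.6, 9.7]
opening: 0.459
grasp_force: 30.0
```

Request:
{"fn": "drive_tool", "kwargs": {
  "steps": [
    [34, 0, 0, 0.008, 0, 0, 0],
    [34, 0, 0, 0.016, 0, 0, 0],
    [34, 0, 0, 0.016, 0, 0, 0],
    [34, 0, 0, 0.016, 0, 0, 0]
  ]
}}

```text
time_s: 12.15
position: [0.4765, 0.1731, 0.0845]
tcp_rot: [[0.149, 0.989, 0.0], [0.989, -0.149, -0.0], [-0.0, 0.0, -1.0]]
force: [-7.1, -1.6, 23.8]
opening: 0.456
grasp_force: 30.0
```

Hard stop: 2 mm more command moved the tool only 0.2 mm and raised the force from 10 to 24 N. I'll hold a moment and check the cap, ring and bystanders.

Request:
{"fn": "drive_tool", "kwargs": {
  "steps": [
    [34, 0, 0, 0, 0, 0, 0],
    [34, 0, 0, 0, 0, 0, 0],
    [34, 0, 0, 0, 0, 0, 0],
    [34, 0, 0, 0, 0, 0, 0],
    [34, 0, 0, 0, 0, 0, 0],
    [34, 0, 0, 0, 0, 0, 0]
  ]
}}

```text
time_s: 12.75
position: [0.4765, 0.1731, 0.0845]
tcp_rot: [[0.149, 0.989, 0.0], [0.989, -0.149, -0.0], [-0.0, 0.0, -1.0]]
force: [-7.3, -2.6, 23.3]
opening: 0.46
grasp_force: 30.0
```

```bash
python3 - <<'E'
from h import *
c=cap('wrist');P=cloud(c);z=P[...,2]
m=(np.hypot(P[...,0]-.477,P[...,1]-.175)<.014)&(z>.09)&(z<.125)
print('roof z',np.percentile(z[m],[10,50,90]),m.sum())
s=cap('scene');P=cloud(s);z=P[...,2]
m=(np.hypot(P[...,0]-.477,P[...,1]-.173)<.025)&(z>.09)&(z<.125);print('scene',np.percentile(z[m],[10,50,90]) if m.any() else None)
C=np.array([.477,.1735]);
for n in(3,4,5):
    a=np.radians(4.25)+2.34+.4*(n-1);d=np.array([np.cos(a),np.sin(a)]);print(n,proj(s,[[*(C+.0195*d),.08],[*(C+.0285*d),.06]]).round(1).tolist())
p=proj(s,[*C,.08])[0].astype(int);u0,v0=p-[30,25];print(u0,v0)
w=c['color'][130:350,180:380]
cv2.imwrite('pics/w5.png',np.hstack([cv2.resize(w,(320,500)),cv2.resize(s['color'][v0:v0+50,u0:u0+48],(480,500),interpolation=cv2.INTER_CUBIC)]))
t=cap('top');P=cloud(t);z=P[...,2]
for x,y,lo,hi in((.4422,-.1689,.008,.03),(.4033,-.2796,.055,.09)):
    m=(np.hypot(P[...,0]-x,P[...,1]-y)<.035)&(z>lo)&(z<hi);print(m.sum(),P[m].mean(0) if m.any() else None)
E
```

```text
roof z [0.10692426 0.10760147 0.10838803] 786
scene [0.09122917 0.10112789 0.10787463]
3 [[175.8, 250.6], [180.0, 261.4]]
4 [[178.8, 248.2], [184.3, 257.8]]
5 [[180.2, 245.4], [186.3, 253.6]]
139 220
118 [ 0.44076295 -0.1687108   0.01039952]
555 [ 0.40328914 -0.27969757  0.06898444]
```

View pics/w5.png

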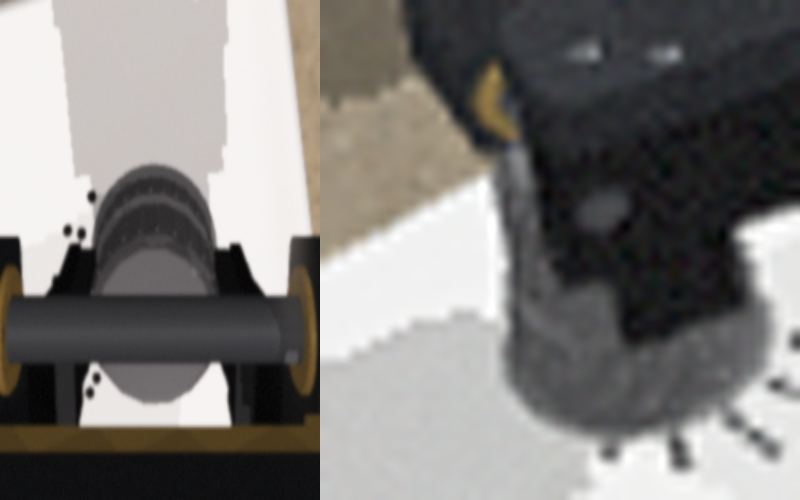

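The wrist view shows the cap seated just above the ring, with its roof measured at 0.1076 m against 0.108 m for fully down. The ring and dots have not shifted, and the tea light and tin are in place.

```bash
python3 -c "
from rig import order
print(order.hand_in())"
```

```text
the job is handed in; nothing more can be done
None
```

I set the ring to day 4, pressed the vent cap past its click to the hard stop, and handed in with the gripper still holding it down at about 23 N; the pointer was hidden by then, so day 4 rests on the check made before the cap went on, and the tea light and tin were not moved.

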